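# Wedge the rocking gauge stand

### The job

The thickness gauge stand rocks on the bench because one of its four feet is short: the one at the corner where the wooden wedge lies. With the fingertips, push the wedge along the bench, thin end first, under that short foot until it is snug and carries that foot without jacking the stand up, then press down on the corner of the base above that foot to check that it no longer rocks, and leave wedge and stand like that. Only push the wedge, do not lift it; do not shove the stand along, and leave the offcut, the sanding block and the chisel beside it where they are.

Things in the scene. Friction and masses are not known exactly. Their poses are not given: they have to be found in the camera images.
- gauge: thickness gauge stand, loose, about 2.6 kg: grey base plate 180 (x) x 200 (y) x 20 mm, underside 30 mm above the bench, on four ball feet at x = +-72, y = +-80 mm. Level on three; the foot at x = -72, y = -80 is 8 mm short. A 24 mm column (252 mm high), arm, 60 mm dial and 56 mm anvil disc stand at y > 20 mm. Origin on the bench under the plate's middle, z up. The wedge goes in about along its +y
- short_foot (a point): lowest point of the short foot (ball, 24 mm diameter), at the stand's corner nearest the wedge; 8 mm above the bench while the stand is level; axes as the stand's. Until it is wedged, a downward push of about 5 N on that corner tips the stand onto this foot
- press_spot (a point): point on the base plate's top face straight above the short foot, 50 mm above the bench, 18 mm from one edge of the plate and 20 mm from the other; the plate is flat and clear for 80 mm around. Press with 3 N or more for half a second; the wedged stand is firm there
- wedge: loose pale wooden wedge, about 65 g, 110 mm long (its x), 46 mm wide (y). Its top slopes from 2 mm high at the thin end (x = +55) to 16 mm at the square back (x = -55), and is 8 mm high at x = +8. It lies flat, its thin end 25 to 60 mm short of the short foot, pointing roughly at it. Origin: centre of its underside; +x towards the thin end
- wedge_mid (a point): point inside the wedge, 4.5 mm above the centre of its underside; axes as the wedge's
- wedge_back (a point): middle of the wedge's upright back face (46 x 16 mm), 8 mm above the bench: push here; axes as the wedge's. The push takes under 1 N until the foot meets the slope, then rises steeply past 5 N: that is snug, and it does not slip back. Pushed much further it lifts the corner and shoves the stand along
- offcut: loose softwood offcut, 40 x 55 x 22 mm, origin under its centre
- sanding_block: loose cork sanding block, 50 x 80 x 28 mm, origin under its centre
- chisel: loose chisel lying flat, 240 mm long overall, 28 mm high, along its own x; origin on the bench under it: handle from 130 to 20 mm behind it, blade to 107 mm ahead
Mind the look-alikes: they are no part of the job. What is shaped like the wedge but blue is not meant.

How it is judged:
On the way, in this order (a step that is already met when the one before it is completed fails the run):
1. the wedge is under the short foot and carries it, the stand level (contact force between wedge and gauge above 0.7 N and angle between gauge's own z axis and vertical below 0.018 rad and x of short_foot in the frame of wedge between -0.045 and 0.045 m and y of short_foot in the frame of wedge between -0.02 and 0.02 m and angle between wedge_mid's own z axis and vertical below 0.05 rad), for 0.2 s.
2. the corner above the short foot is pressed down with the fingers and does not give (all of step 1 and contact force between the fingers and gauge above 3 N and horizontal distance between the grasp point and press_spot below 0.06 m), for 0.2 s.
At the end, for the whole second after the job is handed in: the wedge lies flat on the bench under the short foot (foot within 20 mm of the wedge's centre line and at least 10 mm from its ends), the two press on each other with more than 0.7 N, the stand is level within 0.018 rad and within 10 mm of where it stood, all at rest and let go (all of step 1 and distance of gauge from where it was at the start of the episode below 0.01 m and linear speed of each of gauge, wedge below 0.01 m/s and contact force between the fingers and wedge below 0.1 N and contact force between the fingers and gauge below 0.1 N); the robot touches nothing.
It fails at once if the wedge is lifted or tipped (height (world z) of wedge_mid above 0.015 m or angle between wedge_mid's own z axis and vertical above 0.2 rad).
It fails at once if the stand is lifted, tipped or shoved along (distance of gauge from where it was at the start of the episode above 0.03 m or angle between gauge's own z axis and vertical above 0.12 rad).
It fails at once if the offcut, the sanding block or the chisel is moved (distance of any of offcut, sanding_block, chisel from where it was at the start of the episode above 0.03 m).
It also fails if it takes over 51 s, if anything falls off the work surface, if the arm or the gripper's body presses on something with over 40 N, if the wrist force passes 120 N, or if a joint passes its speed limit or range.

### The arm

A 6-joint arm with a two-finger parallel gripper is mounted at the origin on the work surface. World frame = base frame: x ahead of the robot, y to its left, z up, the work surface at z = 0. Lengths are in m, angles in rad, forces in N, time in s.
With the tool pointing down it reaches from about 0.25 to 0.775 m from the base axis. Payload 4 kg.
Tool frame: the origin (TCP) lies midway between the tips of the shut fingers; the grasp point (between the pads) lies 19 mm behind it; y points along the fingers, x is the direction in which the jaws open and shut, and the axes are right-handed (so a half turn about y gives the same grasp; the last joint's range is limited). The gripper opens to 94 mm and grips with 3 to 60 N. Pads are 16 mm wide; open, the fingers measure 119 mm over their backs; the gripper's body (75 mm by 177 mm) begins 78 mm behind the grasp point.
Start: joints at [1.217, 0.087, 1.371, -0, 1.684, -0.103], TCP at [0.137, 0.533, 0.206] pointing down, gripper open.
Joint ranges: [-3.1, 3.1], [-0.76, 2.03], [0.27, 2.55], [-1.08, 4.22], [0.17, 2.65], [-2.57, 2.57]. Speed limits (rad/s): [2.79, 2.79, 3.14, 3.14, 3.14, 3.14].

### API

Orientations are given as [roll, pitch, yaw] about the fixed x, y, z axes, in that order (R = Rz(yaw) Ry(pitch) Rx(roll)).
In Python, from bench import robot gives the robot as it stands.
- The arm moves only by the shell command python3 -m creep 'ROWS'. ROWS is JSON, a list of rows, each a list of 7 numbers: the shift along the tool's x, y, z in mm, then the turn, a rotation vector about the tool's x, y, z in degrees, then the closure in counts, from 0 (fully open) to 255 (shut). A call has 1 to 5 rows; each row is the pose to reach, as a shift and turn from the pose commanded when the call began, along the tool's axes at that moment; what a row does not reach only later rows make up. A row lasts 1/8 s, in which the tool goes at most 62.5 mm and 10.7 degrees, less where a joint would pass 70% of its speed; a pose out of reach is approached as far as the arm can. A call with a gripper value outside its range is refused whole. The fingers move at their own pace and stop on an object; the grip force is fixed at half the most. Time passes only in rows, so rows that repeat a pose let the fingers close. It gives the time, the measured TCP pose, the force and the opening at its end, in the units of the state.
- robot.get_obs(): the state, without advancing time (a new reading comes with each control period).
- robot.snapshot(name): name is "scene" or "top" or "wrist"; returns a dict with "color" (400x640x3 uint8, blue, green, red), "fx", "fy", "cx", "cy" (pixels), "world_from_camera" (4x4, takes a point from camera to world coordinates); the wrist camera has in their place "mount" (4x4, takes a point from camera to tool coordinates, whose origin is the TCP and whose axes are the tool frame's). Camera axes: x right, y down, z forward; pixel columns grow to the right and rows downward; lengths in m; the calibration is good to about 2 mm. A picture is of the moment at which its call begins: read the wrist's pose just before it. There is no depth.
- robot.close_job(): hands the job in, once; it reports no verdict.
Trained networks look in the newest picture that a camera, given by its name, has taken for a name from the list of things; names that differ only in an ending like _2 or _b are one class to them, and where a whole thing is asked for, a point or a joint stands for the part that bears it (a point fixed in the world has none). Each returns a list of dicts, best first, with "p" (0 to 1); they miss things now and then, are a little off and sometimes report something else, mostly with a low value. They report only what shows in the picture. A call takes as long as a camera call. They do not tell look-alikes from the thing itself.
- robot.spot_in(name, camera): "point" ([x, y, z] in m, in world coordinates, good to about 4 mm: the middle of the surface that is visible of it).
- robot.landmark_of(name, camera): "point" ([x, y, z] in m, in world coordinates, good to about 4 mm: a listed point, or the origin of a listed thing).
The state is a dict: "time": time; "joint_positions": joint angles; "qvel": joint speeds; "joint_torque": joint torques, N m; "tool_pos": TCP position; "ee_rot": TCP orientation; "wrist_force": force on the tool from outside, world axes, zero at the start; "wrist_torque": the same for the moment, N m; "width": finger opening in m.
Only numpy, scipy, OpenCV 4.12 (cv2) and the standard library are available. Lean on these libraries where they do the work, as an engineer would, in place of code of your own. Each camera call takes 0.05 s, during which the arm holds its last target.

## Working session

There is one attempt and no reset: what is moved stays moved. The work goes in short steps, Python scripts to look and compute and a shell command to move; the robot and the scene stay as the last step left them, time stands still between calls to the robot, and variables do not carry over. Pictures are saved under pics/ and viewed, and the job is handed in when it is done.

```bash
ls; mkdir -p pics; cat > h.py <<'E'
import numpy as np, cv2
from bench import robot
from scipy.spatial.transform import Rotation as R
def snap(cam,name):
    o=robot.get_obs(); s=robot.snapshot(cam); cv2.imwrite('pics/%s.png'%name,s['color'])
    if 'mount' in s:
        T=np.eye(4);T[:3,:3]=R.from_euler('xyz',o['ee_rot']).as_matrix();T[:3,3]=o['tool_pos']
        s['T']=T@s['mount']
    else: s['T']=np.array(s['world_from_camera'])
    return s
def proj(s,p):
    q=np.linalg.inv(s['T'])@np.append(p,1); return np.array([s['fx']*q[0]/q[2]+s['cx'],s['fy']*q[1]/q[2]+s['cy']])
def at(s,u,v,z):
    d=s['T'][:3,:3]@np.array([(u-s['cx'])/s['fx'],(v-s['cy'])/s['fy'],1]);c=s['T'][:3,3]
    return c+d*(z-c[2])/d[2]
E
python3 - <<'E'
from h import *
o=robot.get_obs();print({k:np.round(v,3).tolist() for k,v in o.items()})
for c in ['scene','top','wrist']:
    s=snap(c,c+'0')
    for n in ['gauge','short_foot','press_spot','wedge','wedge_back','wedge_mid','offcut','sanding_block','chisel']:
        for f in (robot.landmark_of,):
            print(c,n,[(np.round(d['point'],3).tolist(),round(d['p'],2),proj(s,d['point']).astype(int).tolist()) for d in f(n,c)])
E
```

```text
pics
{'time': 0.0, 'joint_positions': [1.217, 0.088, 1.372, -0.0, 1.684, -0.103], 'qvel': [-0.0, 0.001, -0.001, -0.001, 0.001, -0.002], 'joint_torque': [-0.0, -34.017, -30.243, 0.072, 0.033, -0.0], 'tool_pos': [0.136, 0.532, 0.204], 'ee_rot': [-1.571, 0.002, 1.32], 'wrist_force': [-1.261, -0.541, 0.002], 'wrist_torque': [0.009, -0.001, 0.006], 'width': 0.094}
scene gauge []
scene short_foot [([0.454, -0.0, 0.005], 0.56, [331, 198])]
scene press_spot [([0.447, -0.004, 0.049], 0.94, [331, 185])]
scene wedge [([0.325, -0.228, 0.001], 0.9, [263, 144]), ([0.333, -0.056, -0.002], 0.74, [322, 160]), ([0.543, -0.243, 0.001], 0.72, [226, 205]), ([0.455, -0.101, -0.002], 0.66, [292, 191])]
scene wedge_back [([0.563, -0.192, 0.009], 0.77, [241, 215]), ([0.342, -0.176, 0.005], 0.73, [279, 152]), ([0.439, -0.154, 0.005], 0.72, [274, 180]), ([0.372, -0.098, 0.007], 0.68, [303, 165])]
scene wedge_mid [([0.327, -0.23, 0.002], 0.96, [262, 144]), ([0.454, -0.096, 0.008], 0.86, [294, 189]), ([0.544, -0.241, 0.007], 0.75, [226, 205])]
scene offcut [([0.575, -0.089, -0.001], 0.95, [281, 232]), ([0.454, -
[... 522 characters left out ...]
[([0.446, -0.153, 0.005], 0.89, [398, 231]), ([0.56, -0.191, 0.004], 0.87, [415, 172]), ([0.338, -0.172, 0.01], 0.75, [410, 288]), ([0.371, -0.1, 0.001], 0.65, [371, 270])]
top wedge_mid [([0.545, -0.241, 0.005], 0.93, [442, 179]), ([0.326, -0.225, 0.003], 0.91, [438, 294]), ([0.334, -0.058, 0.004], 0.8, [349, 290]), ([0.456, -0.098, 0.002], 0.56, [369, 226])]
top offcut [([0.578, -0.085, -0.001], 0.63, [361, 165])]
top sanding_block [([0.373, 0.077, -0.003], 0.76, [279, 269])]
top chisel [([0.649, 0.075, -0.0], 0.68, [281, 131])]
wrist gauge []
wrist short_foot []
wrist press_spot []
wrist wedge []
wrist wedge_back []
wrist wedge_mid []
wrist offcut []
wrist sanding_block []
wrist chisel []
```

View images.

View pics/top0.png

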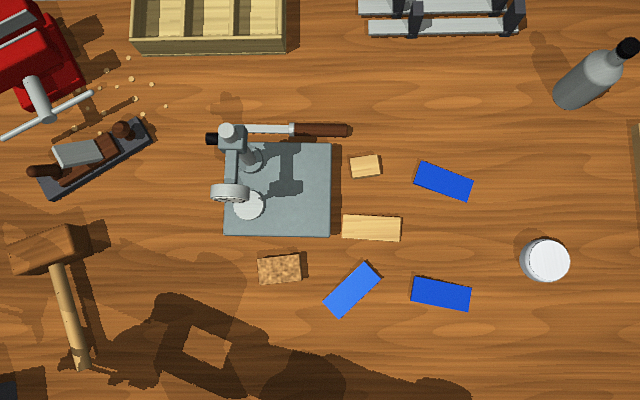

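View pics/scene0.png

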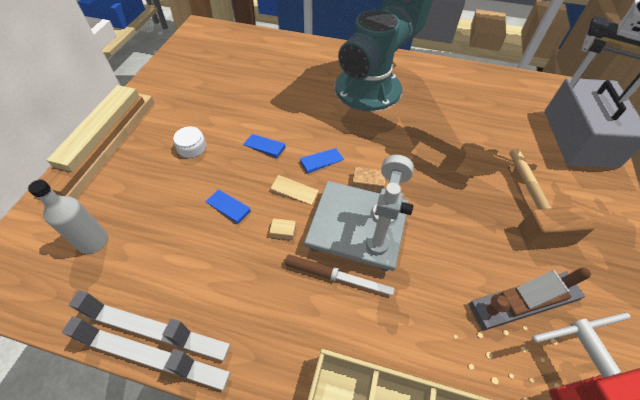

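```bash
python3 - <<'E'
import cv2
a=cv2.imread('pics/top0.png')[120:320,240:460];cv2.imwrite('pics/topc.png',cv2.resize(a,None,fx=3,fy=3,interpolation=cv2.INTER_CUBIC)[:600])
E
```

```text
(no output)
```

View pics/topc.png

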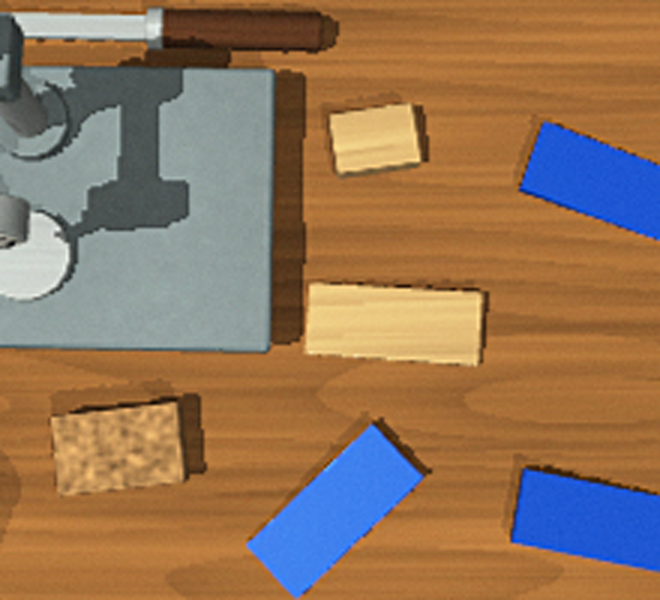

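```bash
python3 - <<'E'
from h import *
s=snap('top','top1')
f=lambda x,y:(240+(x+.5)/3-.5,120+(y+.5)/3-.5)
P={}
for n,x,y,z in [('thinA',310,283,.002),('thinB',305,353,.002),('backA',485,291,.016),('backB',479,364,.016),('plA',274,70,.05),('plB',270,350,.05)]:
    P[n]=at(s,*f(x,y),z);print(n,P[n].round(4))
print('cam',s['T'][:3,3])
t=(P['thinA']+P['thinB'])/2;b=(P['backA']+P['backB'])/2
print('thin',t,'back',b,'len',np.linalg.norm((t-b)[:2]),'yaw',np.degrees(np.arctan2(*(t-b)[1::-1])))
d=P['plA']-P['plB'];print('plate len',np.linalg.norm(d),'edge dir',np.degrees(np.arctan2(d[1],d[0])))
x=d/np.linalg.norm(d);y=np.array([-x[1],x[0],0]);print('press',P['plB']+.018*x+.02*y, (P['plB']+.018*x+.02*y)+.162*0)
for c in ['top','scene']:
    snap(c,c+'2')
    for n in ['press_spot','short_foot','wedge_back','wedge_mid']:
        print(c,n,[(np.round(q['point'],4).tolist(),round(q['p'],2)) for q in robot.landmark_of(n,c) if abs(q['point'][0]-.45)<.05 and q['point'][1]>-.2])
E
```

```text
thinA [ 0.4803 -0.047   0.002 ]
thinB [ 0.4349 -0.0433  0.002 ]
backA [ 0.4726 -0.1583  0.016 ]
backB [ 0.4262 -0.1532  0.016 ]
plA [ 0.61   -0.0253  0.05  ]
plB [ 0.4334 -0.0218  0.05  ]
cam [ 0.36815243 -0.04092539  0.92527269]
thin [ 0.45758026 -0.04514507  0.002     ] back [ 0.44939719 -0.15574742  0.016     ] len 0.11090465404605043 yaw 85.7686007258886
plate len 0.17670709967508763 edge dir -1.1238589693765524
press [ 0.45175718 -0.00214704  0.05      ] [ 0.45175718 -0.00214704  0.05      ]
top press_spot [([0.4547, 0.0004, 0.0483], 0.75)]
top short_foot [([0.4489, 0.0019, 0.0034], 0.89), ([0.453, -0.0945, 0.0054], 0.72)]
top wedge_back [([0.4477, -0.1538, 0.0061], 0.86)]
top wedge_mid [([0.4519, -0.1002, 0.0029], 0.82)]
scene press_spot [([0.4462, -0.1552, 0.0074], 0.73), ([0.4503, -0.003, 0.0484], 0.55)]
scene short_foot [([0.4541, 0.0018, 0.007], 0.94)]
scene wedge_back [([0.4425, -0.155, 0.0095], 0.73)]
scene wedge_mid [([0.4546, -0.0965, 0.0063], 0.76)]
```

```bash
cat >> h.py <<'E'
def go(x,y,z,yawdeg):
    o=robot.get_obs();M=R.from_euler('xyz',o['ee_rot'])
    w=M.inv()*R.from_euler('xyz',[-90,0,yawdeg],degrees=True)
    print('shift mm',(M.inv().apply(np.array([x,y,z])-o['tool_pos'])*1000).round(1),'turn',np.degrees(w.as_rotvec()).round(2),'t',o['time'],'pos',np.round(o['tool_pos'],4),'F',np.round(o['wrist_force'],2),'w',round(o['width'],4),'q',np.round(o['joint_positions'],2))
E
python3 -c "
from h import *
go(.31,.26,.204,30)"; python3 -m creep --help | head
```

```text
shift mm [-221.2    1.5 -235.8] turn [-0.000e+00  4.563e+01  1.000e-02] t 2.05 pos [0.1365 0.5328 0.2055] F [ 0.78 -0.1  -0.31] w 0.0941 q [ 1.22  0.09  1.37 -0.    1.68 -0.1 ]invalid input: not JSON, or not a number
```

```bash
python3 -m creep '[[-44,0,-47,0,9,0,222],[-88,0,-94,0,18,0,222],[-132,0,-141,0,27,0,222],[-176,0,-188,0,36,0,222],[-220,0,-235,0,45,0,222]]'; python3 -c "
from h import *
go(.40,-.02,.20,-1)"
```

```text
time: 2.68
tool_pos: [0.3052, 0.2676, 0.2058]
ee_rot: [-1.571, -0.001, 0.53]
wrist_force: [1.7, 0.8, 0.2]
width: 0.0472
shift mm [ -63.7    5.7 -296.1] turn [-2.000e-02  3.137e+01  8.000e-02] t 2.675 pos [0.3052 0.2676 0.2058] F [1.67 0.84 0.21] w 0.0472 q [ 0.58 -0.24  1.68 -0.    1.71  0.05]
```

```bash
python3 -c "
from h import *
go(.37,-.03,.20,-1)"; python3 -m creep '[[-18,0,-58,0,6,0,222],[-36,0,-116,0,12,0,222],[-54,0,-174,0,18,0,222],[-72,0,-232,0,24,0,222],[-90,0,-288,0,31,0,222]]'; python3 -c "
from h import *
go(.45,-.2,.10,-1)"
```

```text
shift mm [ -94.6    5.7 -289.5] turn [-2.000e-02  3.137e+01  8.000e-02] t 2.675 pos [0.3052 0.2676 0.2058] F [1.67 0.84 0.21] w 0.0472 q [ 0.58 -0.24  1.68 -0.    1.71  0.05]
time: 3.3
tool_pos: [0.374, -0.0264, 0.2059]
ee_rot: [-1.571, -0.002, -0.011]
wrist_force: [0.8, -0.0, 0.5]
width: 0.012
shift mm [  77.7  106.1 -172.8] turn [0.   0.38 0.1 ] t 3.3 pos [ 0.374  -0.0264  0.2059] F [ 0.78 -0.02  0.46] w 0.012 q [-0.22 -0.32  1.73  0.    1.72 -0.21]
```

```bash
python3 -m creep '[[25,20,-57,0,0,0,222],[50,60,-114,0,0,0,222],[77,106,-173,0,0,0,222],[77,106,-173,0,0,0,222],[77,106,-173,0,0,0,222]]'; python3 - <<'E'
from h import *
go(.45,-.19,.006,-1)
for c in ['wrist','top']: snap(c,c+'3')
E
```

```text
time: 3.92
tool_pos: [0.4487, -0.1986, 0.0973]
ee_rot: [-1.568, 0.004, -0.009]
wrist_force: [-0.5, 0.4, 0.4]
width: 0.0122
shift mm [ 1.6 91.3  8.3] turn [-0.14  0.49 -0.23] t 3.925 pos [ 0.4487 -0.1986  0.0973] F [-0.46  0.36  0.36] w 0.0122 q [-0.53  0.01  1.67  0.    1.47 -0.52]
```

View pics/wrist3.png

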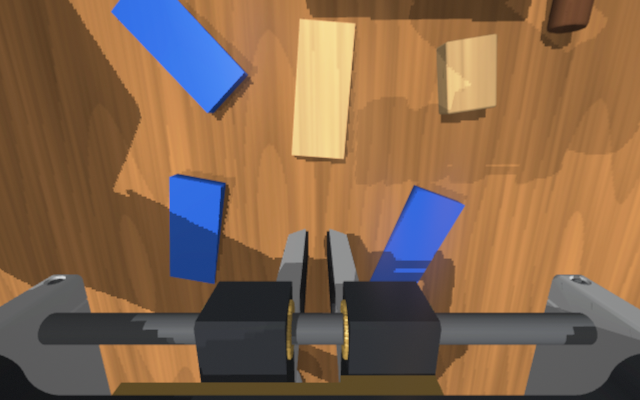

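View pics/top3.png

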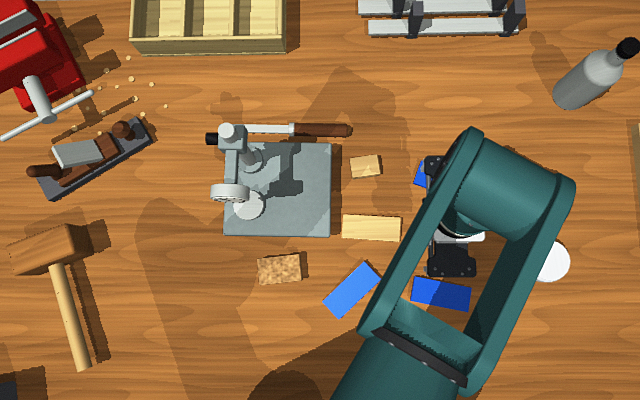

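```bash
python3 - <<'E'
from h import *
s=snap('wrist','wrist4')
print('cam',s['T'][:3,3].round(3))
for u,v,z in [(300,20,.002),(355,23,.002),(292,157,.016),(344,160,.016),(292,157,0),(344,160,0)]: print(u,v,z,at(s,u,v,z).round(4))
import cv2
a=cv2.imread('pics/wrist4.png')[0:180,230:430];cv2.imwrite('pics/wc4.png',cv2.resize(a,None,fx=3,fy=3,interpolation=cv2.INTER_CUBIC))
E
```

```text
cam [ 0.449 -0.118  0.277]
300 20 0.002 [ 0.4348 -0.0414  0.002 ]
355 23 0.002 [ 0.4801 -0.0439  0.002 ]
292 157 0.016 [ 0.4261 -0.152   0.016 ]
344 160 0.016 [ 0.4719 -0.155   0.016 ]
292 157 0 [ 0.4247 -0.1542  0.    ]
344 160 0 [ 0.4733 -0.1573  0.    ]
```

View pics/wc4.png

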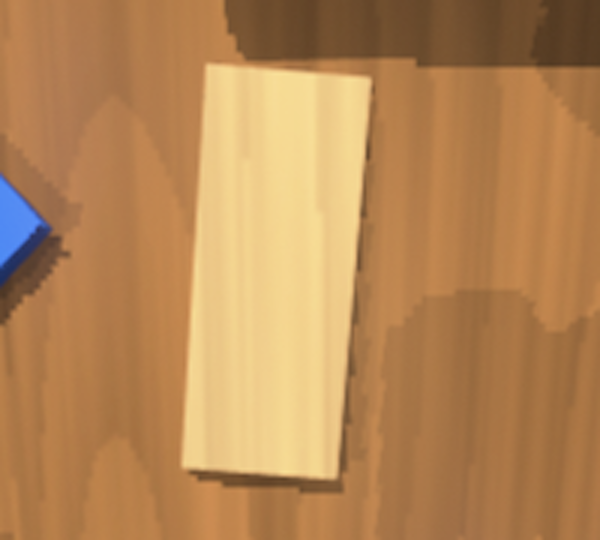

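```bash
python3 -m creep '[[0,25,8,0,0,0,222],[0,60,14,0,0,0,222],[0,82,14,0,0,0,222],[0,91,14,0,0,0,222],[0,91,14,0,0,0,222]]'; python3 -c "
from h import *
go(.45,-.08,.006,-1)"
```

```text
time: 4.7
tool_pos: [0.4501, -0.1834, 0.0092]
ee_rot: [-1.571, -0.001, -0.006]
wrist_force: [-0.4, -0.5, -0.0]
width: 0.0125
shift mm [ -0.7   3.2 103.4] turn [0.02 0.68 0.05] t 4.7 pos [ 0.4501 -0.1834  0.0092] F [-0.37 -0.49 -0.03] w 0.0125 q [-0.5   0.07  1.79  0.    1.28 -0.5 ]
```

```bash
python3 -m creep '[[0,3,15,0,0,0,222],[0,3,30,0,0,0,222],[0,3,42,0,0,0,222],[0,3,54,0,0,0,222],[0,3,64,0,0,0,222]]'; python3 -c "
from h import *
snap('wrist','w5')
go(.45,-.08,.006,-1)"
```

```text
time: 5.32
tool_pos: [0.4503, -0.119, 0.0056]
ee_rot: [-1.571, -0.0, -0.006]
wrist_force: [0.3, -0.6, -0.3]
width: 0.0124
shift mm [-0.3 -0.5 37.9] turn [-0.07  0.69 -0.01] t 5.375 pos [ 0.4501 -0.1179  0.0054] F [-0.74  1.13  0.41] w 0.0122 q [-0.38  0.03  1.84  0.    1.27 -0.37]
```

View pics/w5.png

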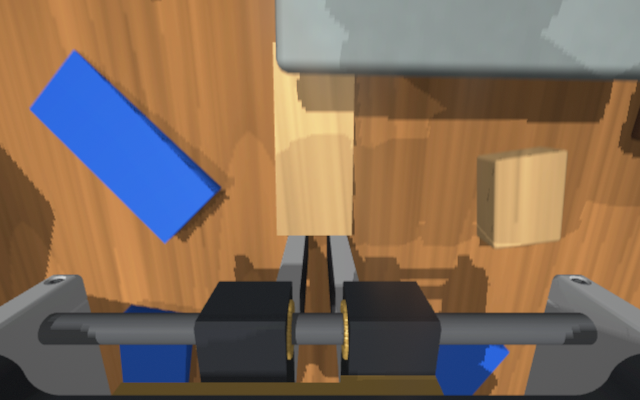

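```bash
python3 -c "
from h import *
s=snap('wrist','w6')
for u,v,z in [(276,235,.016),(352,235,.016),(275,50,.006),(279,68,.05)]: print(at(s,u,v,z).round(4))
"
```

```text
[ 0.4236 -0.107   0.016 ]
[ 0.4695 -0.1072  0.016 ]
[ 0.4262 -0.0034  0.006 ]
[ 0.4332 -0.0188  0.05  ]
```

```bash
python3 -m creep '[[0,0,8,0,0,0,222],[0,0,16,0,0,0,222],[0,0,22,0,0,0,222],[0,0,27,0,0,0,222],[0,0,30,0,0,0,222]]';python3 -m creep '[[0,0,1,0,0,0,222],[0,0,2,0,0,0,222]]'; python3 -m creep '[[0,0,1,0,0,0,222],[0,0,2,0,0,0,222]]'
```

```text
time: 6.05
tool_pos: [0.4503, -0.0895, 0.0054]
ee_rot: [-1.571, 0.0, -0.006]
wrist_force: [0.3, -0.0, -0.1]
width: 0.0122
time: 6.3
tool_pos: [0.4504, -0.0879, 0.0054]
ee_rot: [-1.571, 0.0, -0.007]
wrist_force: [0.3, 0.4, 0.0]
width: 0.0121
time: 6.55
tool_pos: [0.4504, -0.0859, 0.0055]
ee_rot: [-1.571, -0.0, -0.007]
wrist_force: [0.2, 0.2, -1.3]
width: 0.0123
```

```bash
for i in 1 2; do :; done; python3 -m creep '[[0,0,1,0,0,0,222],[0,0,2,0,0,0,222]]';python3 -m creep '[[0,0,1,0,0,0,222],[0,0,2,0,0,0,222]]'; python3 -m creep '[[0,0,1,0,0,0,222],[0,0,1,0,0,0,222]]'
```

```text
time: 6.8
tool_pos: [0.4504, -0.0838, 0.0054]
ee_rot: [-1.571, -0.0, -0.007]
wrist_force: [-0.1, 0.8, -0.0]
width: 0.0121
time: 7.05
tool_pos: [0.4504, -0.0818, 0.0055]
ee_rot: [-1.571, -0.0, -0.006]
wrist_force: [-0.1, -0.3, -0.2]
width: 0.0123
time: 7.3
tool_pos: [0.4505, -0.0807, 0.0055]
ee_rot: [-1.571, -0.0, -0.006]
wrist_force: [-0.3, -0.1, -0.3]
width: 0.0122
```

```bash
python3 -m creep '[[0,0,1,0,0,0,222],[0,0,1,0,0,0,222]]';python3 -m creep '[[0,0,1,0,0,0,222],[0,0,1,0,0,0,222]]'; python3 -m creep '[[0,0,1,0,0,0,222],[0,0,1,0,0,0,222]]'
```

```text
time: 7.55
tool_pos: [0.4505, -0.0798, 0.0055]
ee_rot: [-1.571, -0.0, -0.006]
wrist_force: [-0.2, 0.4, -1.4]
width: 0.012
time: 7.8
tool_pos: [0.4505, -0.0788, 0.0055]
ee_rot: [-1.571, -0.0, -0.006]
wrist_force: [0.3, 0.2, 0.1]
width: 0.0117
time: 8.05
tool_pos: [0.4505, -0.0779, 0.0055]
ee_rot: [-1.571, -0.0, -0.006]
wrist_force: [-0.6, -1.2, -0.0]
width: 0.0123
```

```bash
python3 -c "
from h import *
s=snap('wrist','w7')
"
```

```text
(no output)
```

View pics/w7.png

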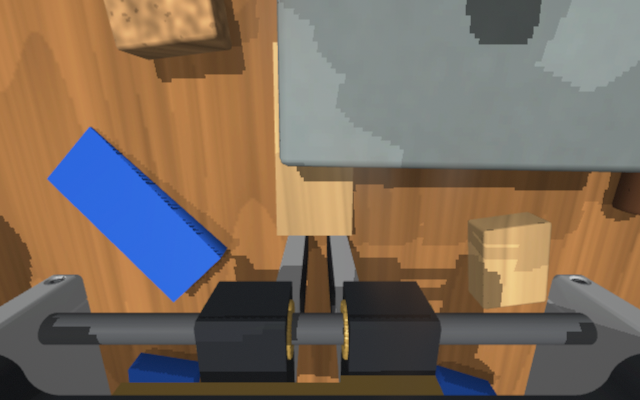

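Wedge back still against the fingertips (row 235), wedge going straight under the plate corner. I continue in 1 mm steps.

```bash
python3 -m creep '[[0,0,1,0,0,0,222],[0,0,1,0,0,0,222]]';python3 -m creep '[[0,0,1,0,0,0,222],[0,0,1,0,0,0,222]]'; python3 -m creep '[[0,0,1,0,0,0,222],[0,0,1,0,0,0,222]]'
```

```text
time: 8.35
tool_pos: [0.4505, -0.077, 0.0055]
ee_rot: [-1.571, -0.0, -0.006]
wrist_force: [-0.2, -1.1, 0.2]
width: 0.0118
time: 8.6
tool_pos: [0.4505, -0.0761, 0.0055]
ee_rot: [-1.571, -0.0, -0.006]
wrist_force: [-0.1, -3.0, -0.4]
width: 0.0122
time: 8.85
tool_pos: [0.4505, -0.0752, 0.0055]
ee_rot: [-1.571, -0.0, -0.006]
wrist_force: [0.1, -3.6, 0.2]
width: 0.0123
```

```bash
python3 -m creep '[[0,0,1,0,0,0,222],[0,0,1,0,0,0,222]]';python3 -c "
from h import *
for i in range(4): print(np.round(robot.get_obs()['wrist_force'],2))"
```

```text
time: 9.1
tool_pos: [0.4505, -0.0742, 0.0055]
ee_rot: [-1.572, -0.0, -0.006]
wrist_force: [0.5, -4.7, -1.0]
width: 0.0125
[ 0.5  -4.65 -1.04]
[ 0.5  -4.65 -1.04]
[ 0.5  -4.65 -1.04]
[ 0.5  -4.65 -1.04]
```

```bash
python3 -m creep '[[0,0,1,0,0,0,222],[0,0,1,0,0,0,222]]'; python3 -m creep '[[0,0,0.5,0,0,0,222],[0,0,0.5,0,0,0,222]]'
```

```text
time: 9.35
tool_pos: [0.4505, -0.0734, 0.0055]
ee_rot: [-1.572, -0.0, -0.006]
wrist_force: [-0.6, -5.6, -0.7]
width: 0.012
time: 9.6
tool_pos: [0.4505, -0.0732, 0.0055]
ee_rot: [-1.573, -0.0, -0.006]
wrist_force: [-0.8, -5.9, -0.4]
width: 0.0118
```

```bash
python3 -m creep '[[0,0,0.5,0,0,0,222],[0,0,0.5,0,0,0,222],[0,0,0.5,0,0,0,222]]';  python3 -m creep '[[0,0,-6,0,0,0,222],[0,0,-20,0,0,0,222],[0,-20,-30,0,0,0,222],[0,-60,-30,0,0,0,222],[0,-100,-30,0,0,0,222]]'; python3 -c "
from h import *
s=snap('wrist','w8');snap('top','t8')
for n in ['press_spot','wedge_back']: print(n,[(np.round(q['point'],4).tolist(),round(q['p'],2)) for q in robot.landmark_of(n,'wrist')])
go(.4515,-.001,.09,-1)"
```

```text
time: 9.98
tool_pos: [0.4505, -0.0729, 0.0055]
ee_rot: [-1.573, -0.0, -0.006]
wrist_force: [-0.5, -7.0, -0.6]
width: 0.0123
time: 10.6
tool_pos: [0.4499, -0.1019, 0.1061]
ee_rot: [-1.569, 0.001, -0.007]
wrist_force: [0.7, 0.3, 0.4]
width: 0.0119
press_spot [([0.4479, -0.0006, 0.0473], 0.68)]
wedge_back [([0.4506, -0.0659, 0.0087], 0.85), ([0.3697, -0.0987, 0.006], 0.77), ([0.5627, -0.1931, 0.0122], 0.71), ([0.3423, -0.1746, 0.0086], 0.66)]
shift mm [1.000e-01 1.590e+01 1.011e+02] turn [-0.02  0.61  0.09] t 10.8 pos [ 0.4507 -0.1021  0.1058] F [ 0.06 -0.02 -0.38] w 0.0126 q [-0.35 -0.07  1.73  0.    1.48 -0.34]
```

View pics/w8.png

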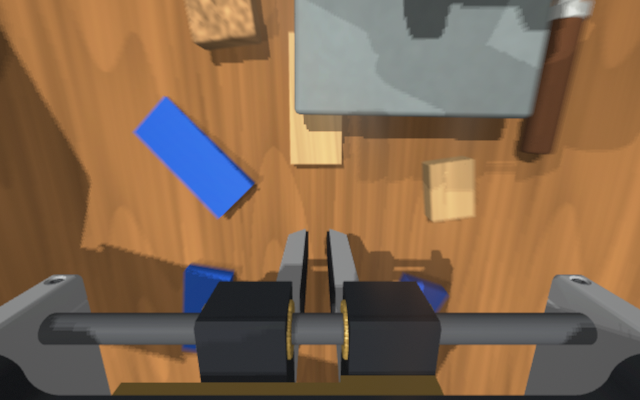

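View pics/t8.png

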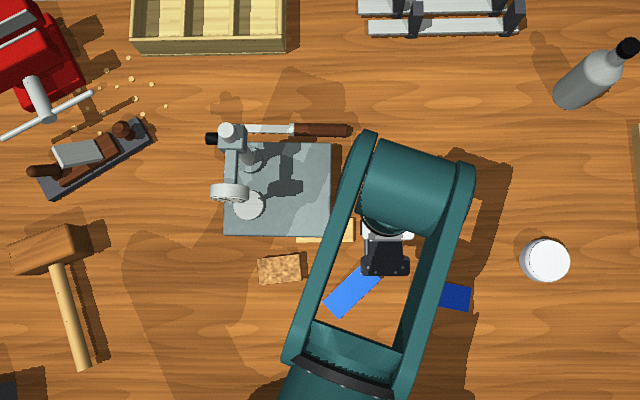

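```bash
python3 -m creep '[[0,-5,40,0,0,0,222],[0,-5,80,0,0,0,222],[0,0,101,0,0,0,222],[0,30,101,0,0,0,222],[0,42,101,0,0,0,222]]';  python3 -m creep '[[0,4,0,0,0,0,222],[0,7,0,0,0,0,222],[0,7,0,0,0,0,222]]'
```

```text
time: 11.42
tool_pos: [0.4483, -0.0002, 0.0598]
ee_rot: [-1.57, 0.007, -0.006]
wrist_force: [0.5, 0.1, -0.1]
width: 0.0121
time: 11.8
tool_pos: [0.4514, -0.0011, 0.0569]
ee_rot: [-1.571, -0.001, -0.007]
wrist_force: [0.1, -0.3, 0.5]
width: 0.0122
```

```bash
python3 -m creep '[[0,2,0,0,0,0,222],[0,4,0,0,0,0,222],[0,5,0,0,0,0,222]]';  python3 -m creep '[[0,1,0,0,0,0,222],[0,1,0,0,0,0,222]]';python3 -m creep '[[0,1,0,0,0,0,222],[0,1,0,0,0,0,222]]'
```

```text
time: 12.18
tool_pos: [0.451, -0.0009, 0.0515]
ee_rot: [-1.571, -0.0, -0.006]
wrist_force: [0.1, 0.2, -0.1]
width: 0.0115
time: 12.42
tool_pos: [0.4509, -0.0008, 0.0504]
ee_rot: [-1.571, 0.0, -0.006]
wrist_force: [0.4, -0.5, 0.1]
width: 0.0124
time: 12.68
tool_pos: [0.4511, -0.0009, 0.05]
ee_rot: [-1.571, -0.0, -0.006]
wrist_force: [-1.7, -0.8, 3.8]
width: 0.012
```

```bash
python3 -m creep '[[0,0.5,0,0,0,0,222],[0,0.5,0,0,0,0,222]]';python3 -m creep '[[0,0.5,0,0,0,0,222],[0,0.5,0,0,0,0,222],[0,0.5,0,0,0,0,222],[0,0.5,0,0,0,0,222],[0,0.5,0,0,0,0,222]]'
```

```text
time: 12.92
tool_pos: [0.4511, -0.0009, 0.05]
ee_rot: [-1.571, -0.0, -0.006]
wrist_force: [-2.8, 1.0, 6.4]
width: 0.0121
time: 13.55
tool_pos: [0.4511, -0.0009, 0.0499]
ee_rot: [-1.571, -0.001, -0.006]
wrist_force: [-3.4, 0.8, 8.5]
width: 0.012
```

```bash
python3 -m creep '[[0,-3,0,0,0,0,222],[0,-10,0,0,0,0,222],[0,-40,0,0,0,0,222],[0,-90,-30,0,0,0,222],[0,-120,-80,0,0,0,222]]'; python3 -m creep '[[0,-10,-50,0,0,0,222],[0,-20,-100,0,0,0,222],[0,-20,-150,0,0,0,222],[0,-20,-150,0,0,0,222],[0,-20,-150,0,0,0,222]]';python3 -c "
from h import *
s=snap('wrist','w9');s=snap('top','t9');snap('scene','s9')
a=cv2.imread('pics/t9.png')[120:320,200:420];b=cv2.imread('pics/top0.png')[120:320,200:420]
cv2.imwrite('pics/cmp.png',cv2.resize(np.hstack([b,a]),None,fx=1.8,fy=1.8))
for c in ['scene','top','wrist']:
  for n in ['press_spot','wedge_back']: print(c,n,[(np.round(q['point'],4).tolist(),round(q['p'],2)) for q in robot.landmark_of(n,c)])
f=lambda x:cv2.cvtColor(x,cv2.COLOR_BGR2GRAY).astype('f')
# stand shift by template match in the top view
A=cv2.imread('pics/top0.png');B=cv2.imread('pics/t9.png')
for nm,(u0,v0,u1,v1) in dict(stand=(205,118,335,240),sand=(252,248,306,290),chis=(285,118,356,139),off=(344,150,386,182)).items():
  m=cv2.matchTemplate(B[v0-6:v1+6,u0-6:u1+6],A[v0:v1,u0:u1],cv2.TM_CCOEFF_NORMED);_,p,_,l=cv2.minMaxLoc(m);print(nm,np.subtract(l,6),round(p,3))
"
```

```text
time: 14.18
tool_pos: [0.4514, -0.081, 0.1712]
ee_rot: [-1.571, -0.004, -0.003]
wrist_force: [1.1, -0.5, 0.3]
width: 0.0122
time: 14.8
tool_pos: [0.4493, -0.2304, 0.1881]
ee_rot: [-1.57, 0.001, -0.007]
wrist_force: [0.9, 0.9, 0.2]
width: 0.0122
scene press_spot [([0.449, -0.0039, 0.052], 0.84), ([0.3748, 0.0711, -0.0045], 0.44)]
scene wedge_back [([0.3714, -0.1005, 0.0092], 0.88), ([0.3395, -0.1716, 0.0063], 0.86), ([0.5592, -0.1892, 0.0104], 0.68), ([0.4462, -0.0658, 0.0074], 0.6), ([0.4516, -0.0074, 0.0071], 0.53)]
top press_spot [([0.4549, -0.0006, 0.0506], 0.84)]
top wedge_back [([0.4465, -0.0635, 0.0062], 0.9), ([0.5592, -0.1911, 0.0062], 0.9), ([0.372, -0.0989, 0.0053], 0.82)]
wrist press_spot []
wrist wedge_back [([0.3399, -0.1724, 0.0078], 0.89), ([0.5623, -0.1897, 0.0106], 0.82), ([0.4465, -0.0631, 0.006], 0.69), ([0.374, -0.0987, 0.0072], 0.63)]
stand [0 0] 0.949
sand [0 0] 0.974
chis [0 0] 0.981
off [0 0] 0.974
```

View pics/cmp.png

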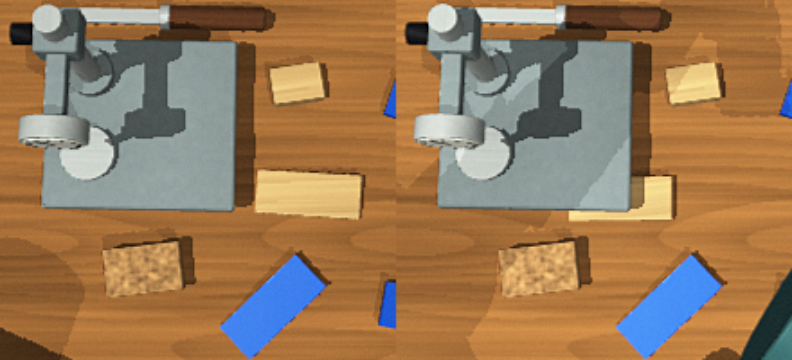

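View pics/w9.png

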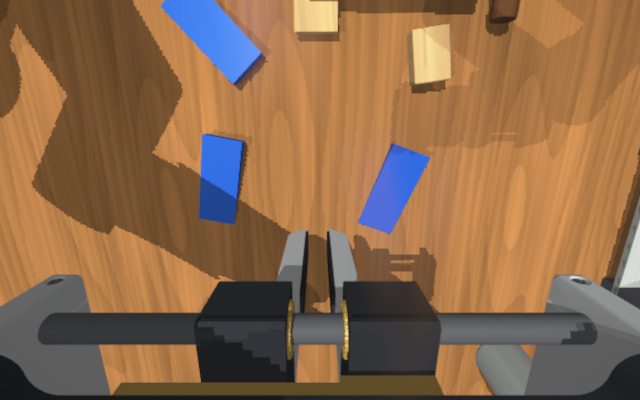

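```bash
python3 -c "
from bench import robot
print(robot.close_job(), robot.get_obs()['time'])"
```

```text
the job is handed in; nothing more can be done
the job is handed in; nothing more can be done
```

The wedge is snug under the short foot, the corner passed the press test, and I handed the job in with the arm well clear. `close_job` gives no verdict, so this rests on my own checks.

- **Wedging:** I pushed the pale wedge about 90 mm along the bench with both fingertips on its back. The push force stayed near zero until the foot met the slope, then rose to about 7 N, where I stopped.
- **Fit:** The wedge's back now stands about 63 mm short of the foot. That puts the foot roughly 8 mm ahead of the wedge's centre, where the wedge is 8 mm high. The foot is about 3–5 mm off the wedge's centre line.
- **Press test:** I pressed the base corner above the foot for more than half a second, reaching 8.5 N. The fingertip height stayed at 50 mm, so the corner did not give. A sideways force of about 3 N showed while pressing.
- **Nothing else moved:** Comparing the first and last overhead pictures, the stand, offcut, sanding block and chisel all show zero pixels of shift.

I could not measure the final force between wedge and stand directly. I inferred it from the push force and the firm press.

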